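# Open the dental model clamp for the technician and hold it open

### The arm

A 6-joint arm with a two-finger parallel gripper is mounted at the origin on the work surface. World frame = base frame: x ahead of the robot, y to its left, z up, the work surface at z = 0. Lengths are in mm, angles in rad, forces in N, time in s.
With the tool pointing down it reaches from about 350 to 975 mm from the base axis. Payload 7.1 kg.
Tool frame: the origin (TCP) lies at the very end of the fingers, on their centre line; the grasp point (between the pads) lies 19 mm behind it (ctrl.grasp_offset is the distance from the TCP to the grasp point, in mm); z points along the fingers, y is the line along which they close (so a half turn about z gives the same grasp; the last joint's range is limited). The gripper opens to 88 mm and grips with 3 to 60 N. Pads are 20 mm wide; open, the fingers measure 115 mm over their backs; the gripper's body (75 mm by 178 mm) begins 61 mm behind the grasp point.
Start: joints at [1.197, 0.423, 1.63, -0, 1.089, -0.019], TCP at [217.095, 586.067, 222.675] pointing down, gripper open.
Joint ranges: [-3, 3], [-0.9, 2.11], [0.09, 2.58], [-1.31, 4.45], [0.11, 2.69], [-2.54, 2.54]. Speed limits (rad/s): [2.39, 2.39, 3.01, 3.14, 3.14, 3.14].

### API

Orientations are given as a rotation vector (axis times angle).
In Python, from workcell import ctrl, viewer, ticket, models gives the robot as it stands.
- The arm moves only by the tool play_rows, never from a script. Its arguments are lists of equal length, an entry for each row: "dp": the shift along the world's x, y, z in mm, a list of three; "yaw": the turn about the world's z in degrees. In form: {"dp": [[tx, ty, tz], ...], "yaw": [yaw, ...]}. A call has 1 to 8 rows; each row shifts and turns the commanded pose from where the row before left it; what a row does not reach is not made up. A row lasts 1/12 s, in which the tool goes at most 41.7 mm and 7.16 degrees, less where a joint would pass 70% of its speed; a pose out of reach is approached as far as the arm can. A call is refused whole if a number of a shift passes 41.7 or a number of a turn 7.16, either way. A call with a gripper value outside its range is refused whole. "gripper" is the closure, from 0 (fully open) to 1 (shut), set as the call begins (left out, the last holds). The fingers move at their own pace and stop on an object; the grip force is fixed at half the most. Time passes only in rows, so rows that do not move let the fingers close. It gives the time, the measured TCP pose, the force, the opening and the grip force at its end, in the units of the state.
- ctrl.get_obs(): the state, without advancing time (a new reading comes with each control period).
- viewer.get_image(name): name is "scene" or "side" or "wrist"; returns a dict with "pixels" (384x512x3 uint8, red, green, blue), "range_z" (384x512 float32, mm along the optical axis (not along the pixel's ray), 0 where there is no reading), "fx", "fy", "cx", "cy" (pixels), "dist_coeffs" ([k1, k2, p1, p2, k3] as OpenCV has them; the pictures are not rectified), "T" (4x4, takes a point from camera to world coordinates); the wrist camera has in their place "hand_eye" (4x4, takes a point from camera to tool coordinates, whose origin is the TCP and whose axes are the flange's). Camera axes: x right, y up, looking along -z (the intrinsics and any distortion apply to the point x, -y, -z); pixel columns grow to the right and rows downward; lengths in mm; the calibration is good to about 2 mm. A picture is of the moment at which its call begins: read the wrist's pose just before it.
- ticket.close_job(): hands the job in; it is judged then, once.
Trained networks look in a picture, given as the dict that the camera call returned (one of the last four; its "shot" number tells which), for a name from the list of things; names that differ only in an ending like _2 or _b are one class to them, and where a whole thing is asked for, a point or a joint stands for the part that bears it (a point fixed in the world has none). Each returns a list of dicts, best first, with "conf" (0 to 1); they miss things now and then, are a little off and sometimes report something else, mostly with a low value. They report only what shows in the picture. A call takes as long as a camera call. They do not tell look-alikes from the thing itself.
- models.look_for(picture, name): "bbox" ([centre column, centre row, width, height] in pixels, round what is visible of it).
- models.landmark_of(picture, name): "location" ([column, row] in pixels: a listed point, or the origin of a listed thing).
The state is a dict: "t": time; "qpos": joint angles; "qvel": joint speeds; "joint_torque": joint torques, N m; "ee_pos": TCP position; "orientation": TCP orientation; "ft_force": force on the tool from outside, world axes, zero at the start; "moment": the same for the moment, N m; "width": finger opening in mm; "grasp_force": force on a finger pad.
Only numpy, scipy, OpenCV 4.12 (cv2) and the standard library are available. Lean on these libraries where they do the work, as an engineer would, in place of code of your own. Each camera call takes 0.05 s, during which the arm holds its last target. There are 200 camera calls.

### The job

Open the spring-loaded model clamp so that the technician can lift the yellow plaster cast out: swing the orange clamping lever right round to free the slide, then draw the slide out by its black hand grip until its pointer stands level with the red rider on the scale. The program finishes while you still have hold of the hand grip, keeping the jaw open at that mark; do not let the jaw snap back onto the cast, and leave the cast, the rider and the things lying around where they are.

Things in the scene. Friction and masses are not known exactly. Their poses are not given: they have to be found in the camera images.
- clamp: Grey clamp fixed to the bench; bed own x -100..110, own y -80..80 mm, 28 high. Origin at bench level, z up. Own -x (towards the robot): the way the slide pulls out; +y: scale side. Fixed jaw x 75..95, top 64. Guide block x -85..-55, y -75..75, top 64; the slide's two rods (12 mm thick, y +-50, axis 46 high) pass through it to the hand grip.
- handle (a point): Middle of the slide's black hand grip: level round bar along the clamp's y, 16 mm thick, 84 long, joining the rod ends; axis 46 mm above the bench, bare bench below. Slide home: at own x -135 of the clamp, 50 mm from the guide block. Pinch from above, fingers closing along the clamp's x. Moves with the slide.
- slide (a joint): How far the slide (moving jaw, rods, hand grip; 0.6 kg) is drawn out along the clamp's -x, in m: about 0 with the jaw against the cast, stop at 0.050. A spring pulls it home: 8 N at 0, 15 N at 0.045. It cannot be drawn out while the lever is locked.
- lever_tip (a point): On the axis of the lever's orange grip (16 mm thick, 35 long, axis 86..90 mm high), 5 mm before its end, 65 mm from the lever's upright pivot at the clamp's x -70, y -50. Locked, it points along the clamp's -y with bare bench below; free, along -x, over a rod (top 54 mm). Free it by pushing the grip's +x side with closed fingers, clockwise from above.
- lever (a joint): Angle of the clamping lever in rad: near 0 locked (pointing along the clamp's -y), 1.4 at its stop, fully free (pointing nearly along the clamp's -x). Stiff: about 2 N at the tip; it stays where it is left.
- pointer (a point): Tip of the black pointer on the moving jaw, over the white scale strip, 36 mm above the bench; it moves with the slide.
- mark (a point): The mark: inner end of the white line across the red rider (block 8 x 16 mm, brass screw) on the bed's edge beside the scale, 36 mm above the bench, just beyond the pointer's tip. Pointer and mark are level when their own x along the clamp is equal, after 25 to 45 mm of pulling. The rider is screwed tight.
- cast: Yellow plaster dental cast, 62 mm between the jaws, 43 mm the other way, 30 mm high with its teeth, 0.1 to 0.2 kg, standing on the bed's pad (30 mm above the bench) at the clamp's x +44; origin under its middle. It stays standing there when the jaw opens.
- cast2: A second, pale blue plaster cast of the same size, lying on the bench by the clamp's scale side; a bystander. Origin under its middle.
- pot: White round pot with a blue lid, 48 mm in diameter, 45 mm high, on the bench on the lever's side of the clamp; a bystander. Origin under its middle.
- knife: Wax knife with a wooden handle and a narrow steel blade, 166 mm long, 12 mm thick, lying on the bench on the scale side in front of the clamp; a bystander. Origin under its middle.
There are look-alikes about, which are no part of the job. What is meant by the cast is not green, and is the larger of those in its own colour.

How it is judged:
By the outcome, as a careful person would: the job done as asked, in the order asked, and still so for the second after the job is handed in, while the arm keeps its last pose, push and grip.
It also fails if it takes over 48 s, if anything falls off the work surface, if the arm or the gripper's body presses on something with over 40 N, if the wrist force passes 120 N, or if a joint passes its speed limit or range.

## Working session

There is one attempt and no reset: what is moved stays moved. The work goes in short steps, Python scripts to look and compute and a tool call to move; the robot and the scene stay as the last step left them, time stands still between calls to the robot, and variables do not carry over. Pictures are saved under pics/ and viewed, at most 10 in all, crops included, and the job is handed in when it is done.

Besides the shell and the picture viewer there is one more tool, called as name([rows], argument=value, ...), one row to a line, values as JSON. play_rows: Moves the arm, as the interface text tells. Its arguments: {"type":"object","properties":{"dp":{"type":"array"},"yaw":{"type":"array"},"gripper":{"type":"number"}},"required":["dp","yaw"]}

```bash
mkdir -p pics; cat > h.py <<'E'
import numpy as np, cv2
from scipy.spatial.transform import Rotation as R
from workcell import ctrl, viewer, ticket, models
def shot(name):
    o=ctrl.get_obs(); im=viewer.get_image(name)
    if name=="wrist":
        T=np.eye(4); T[:3,:3]=R.from_rotvec(o["orientation"]).as_matrix(); T[:3,3]=o["ee_pos"]; im["T"]=T@np.array(im["hand_eye"])
    return im
def ray(im,px):
    K=np.array([[im["fx"],0,im["cx"]],[0,im["fy"],im["cy"]],[0,0,1.]])
    u=cv2.undistortPoints(np.array([[px]],float),K,np.array(im["dist_coeffs"],float))[0,0]
    T=np.array(im["T"]); return T[:3,3], T[:3,:3]@np.array([u[0],-u[1],-1])
def atz(im,px,z):
    o,d=ray(im,px); return o+d*(z-o[2])/d[2]
def dep(im,px):
    o,d=ray(im,px); c,r=int(round(px[0])),int(round(px[1])); w=im["range_z"][r-1:r+2,c-1:c+2]; w=w[w>0]
    return o+d*(np.median(w) if w.size else np.nan)
def save(im,n): cv2.imwrite(n,cv2.cvtColor(im["pixels"],cv2.COLOR_RGB2BGR))
Z=dict(handle=46,lever_tip=88,pointer=36,mark=36,cast=30,clamp=0,cast2=0,pot=0,knife=0)
def marks(im,names):
    for n in names:
        for m in models.landmark_of(im,n)[:3]:
            print(n,round(m["conf"],2),np.round(m["location"]),"atz",np.round(atz(im,m["location"],Z[n]),1),"dep",np.round(dep(im,m["location"]),1))
E
python3 - <<'E'
from h import *
np.set_printoptions(suppress=True)
for n in ["scene","side"]:
    im=shot(n); save(im,f"pics/{n}0.png"); print(n); marks(im,Z)
E
```

```text
scene
handle 0.68 [252. 154.] atz [516.3 -37.9  46. ] dep [515.1 -38.8  45.1]
lever_tip 0.57 [202. 140.] atz [ 592.6 -132.4   88. ] dep [ 598.7 -126.3   92.6]
pointer 0.81 [262. 191.] atz [620.9  70.5  36. ] dep [612.2  64.2  28.5]
mark 0.37 [271. 182.] atz [576.1  63.7  36. ] dep [567.6  57.8  29.1]
cast 0.84 [225. 195.] atz [673.5   6.7  30. ] dep [709.9  39.2  64.2]
cast 0.76 [178. 241.] atz [849.5  34.3  30. ] dep [834.4  16.7  10.5]
cast 0.6 [138. 234.] atz [880.4 -43.7  30. ] dep [866.2 -64.   10.3]
clamp 0.57 [231. 194.] atz [630.1 -13.4   0. ] dep [682.7  32.2  48.6]
cast2 0.84 [225. 195.] atz [641.5 -21.8   0. ] dep [709.9  39.2  64.2]
cast2 0.76 [178. 241.] atz [826.3   7.1   0. ] dep [834.4  16.7  10.5]
cast2 0.6 [138. 234.] atz [858.7 -74.7   0. ] dep [866.2 -64.   10.3]
pot 0.87 [146. 199.] atz [ 763.3 -155.9    0. ] dep [ 771.8 -144.7    9.7]
knife 0.6 [333. 190.] atz [475.9 171.5   0. ] dep [487.6 177.3   8.9]
side
handle 0.58 [329. 200.] atz [509.4 -45.9  46. ] dep [506.9 -40.4  53.9]
lever_tip 0.7 [327. 148.] atz [ 593.6 -149.2   88. ] dep [ 591.  -143.9   93.9]
pointer 0.89 [263. 208.] atz [618.8  70.9  36. ] dep [622.8  66.1  27.2]
mark 0.63 [276. 212.] atz [589.5  60.2  36. ] dep [592.7  55.9  28.4]
mark 0.27 [259. 178.] atz [688.4   4.   36. ] dep [681.8  11.6  48. ]
cast 0.73 [235. 142.] atz [826.9 -54.6  30. ] dep [836.7 -64.3  16.2]
cast 0.71 [214. 159.] atz [824.3  28.6  30. ] dep [838.4  16.8  10.3]
cast 0.7 [261. 181.] atz [680.2   6.2  30. ] dep [667.4  21.3  54.2]
clamp 0.71 [276. 193.] atz [639.9  -7.3  -0. ] dep [627.5   9.4  27. ]
cast2 0.73 [235. 142.] atz [848.3 -75.7   0. ] dep [836.7 -64.3  16.2]
cast2 0.71 [214. 159.] atz [845.7  10.7   0. ] dep [838.4  16.8  10.3]
cast2 0.7 [261. 181.] atz [696.  -12.6   0. ] dep [667.4  21.3  54.2]
pot 0.71 [279. 142.] atz [ 749.1 -155.6    0. ] dep [ 739.9 -143.2   15.5]
knife 0.84 [290. 281.] atz [463.5 162.4   0. ] dep [461.  166.6  10.2]
```

```bash
python3 -c "
import cv2
a=cv2.imread('pics/scene0.png')[110:280,90:380]; b=cv2.imread('pics/side0.png')[110:310,170:400]
a=cv2.resize(a,(800,300*800//512) if 0 else (512,300)); b=cv2.resize(b,(345,300))
a=cv2.resize(cv2.imread('pics/scene0.png')[120:270,110:376],(532,300))
cv2.imwrite('pics/c0.png',cv2.resize(cv2.vconcat([a,cv2.resize(cv2.imread('pics/side0.png')[125:275,170:436],(532,300))]),(532,600)))"
```

```text
(no output)
```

View pics/c0.png

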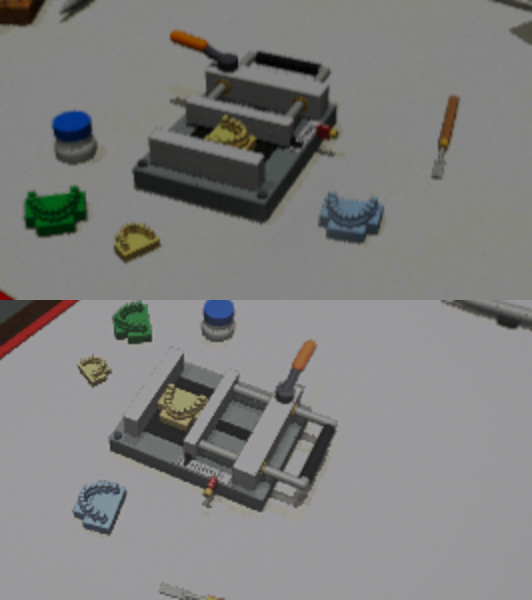

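```bash
python3 - <<'E'
from h import *
o=ctrl.get_obs(); M=R.from_rotvec(o["orientation"]).as_matrix(); print(M.round(3),o["t"],o["width"])
im=shot("wrist"); print(np.array(im["hand_eye"]).round(2))
E
```

```text
[[-0.938  0.347  0.   ]
 [ 0.347  0.938  0.   ]
 [-0.     0.    -1.   ]] 1.0 87.65850291980648
[[  -0.      0.96    0.27   73.13]
 [   1.     -0.      0.     -0.88]
 [   0.      0.27   -0.96 -162.21]
 [   0.      0.      0.      1.  ]]
```

play_rows([
  [18,-30,1],
  [18,-30,1],
  [18,-30,1],
  [18,-30,1],
  [18,-30,1],
  [18,-30,1],
  [18,-30,1],
  [18,-30,1],
], yaw=[-2.8,-2.8,-2.8,-2.8,-2.8,-2.8,-2.8,-2.8], gripper=1)

```text
t: 1.72
ee_pos: [361.7, 344.6, 230.9]
orientation: [1.147, 2.924, 0.001]
ft_force: [0.7, -0.0, 0.1]
width: 37.7
grasp_force: 0.0
```

play_rows([
  [18,-30,1],
  [18,-30,1],
  [18,-30,1],
  [18,-30,1],
  [18,-30,1],
  [18,-30,1],
  [18,-30,1],
  [18,-30,1],
], yaw=[-2.8,-2.8,-2.8,-2.8,-2.8,-2.8,-2.8,-2.8])

```text
t: 2.38
ee_pos: [505.8, 104.4, 239.0]
orientation: [1.694, 2.645, 0.001]
ft_force: [0.2, 0.9, 0.7]
width: 0.4
grasp_force: 0.0
```

play_rows([
  [18,-30,1],
  [18,-30,1],
  [18,-30,1],
  [18,-30,1],
  [0,0,0],
], yaw=[-2.8,-2.8,-2.8,-2.8,0])

```text
t: 2.8
ee_pos: [580.1, -18.5, 243.1]
orientation: [1.947, 2.462, 0.001]
ft_force: [-0.9, 0.2, 0.3]
width: 0.5
grasp_force: 0.0
```

```bash
python3 - <<'E'
from h import *
np.set_printoptions(suppress=True)
im=shot("wrist"); save(im,"pics/w1.png"); marks(im,["handle","lever_tip","pointer","mark","cast","clamp","pot"]); print(ctrl.get_obs()["qpos"])
E
```

```text
handle 0.78 [188. 174.] atz [503.3 -40.1  46. ] dep [504.6 -38.   54.2]
pointer 0.57 [308. 107.] atz [624.4  69.8  36. ] dep [630.3  71.5   0.6]
mark 0.6 [268. 108.] atz [579.9  57.2  36. ] dep [580.2  57.3  28.2]
cast 0.97 [430. 182.] atz [808.1  17.9  30. ] dep [818.1  16.5  14.8]
cast 0.88 [422. 253.] atz [836.9 -80.2  30. ] dep [846.3 -84.7  17.1]
clamp 0.83 [294. 169.] atz [634.5 -11.7   0. ] dep [629.2  -7.1  29.5]
pot 0.53 [332. 167.] atz [684.1   3.4   0. ] dep [670.5   8.8  45.2]
[-0.04288818  0.3298933   1.72106296  0.00005119  1.09073707 -0.28333301]
```

View pics/w1.png

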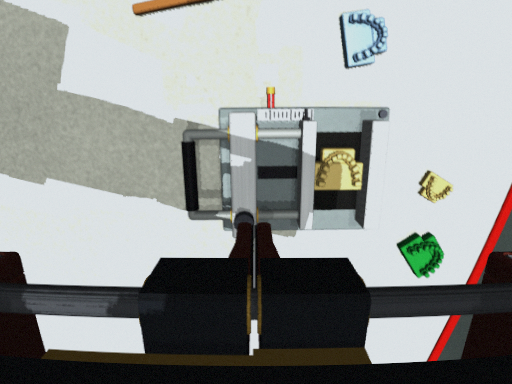

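```bash
python3 - <<'E'
from h import *
np.set_printoptions(suppress=True)
im=shot("wrist")
cv2.imwrite("pics/w2.png",cv2.resize(cv2.cvtColor(im["pixels"][80:245,175:395],cv2.COLOR_RGB2BGR),(800,600),interpolation=cv2.INTER_CUBIC))
rr,cc=np.mgrid[85:225,180:400]
P=np.array([dep(im,(c,r)) for r,c in zip(rr.ravel(),cc.ravel())])
for lo,hi in ((59,69),):
    m=((P[:,2]>lo)&(P[:,2]<hi)).reshape(rr.shape).astype(np.uint8)
    m=cv2.morphologyEx(m,cv2.MORPH_OPEN,np.ones((3,3)))
    n,l,s,_=cv2.connectedComponentsWithStats(m)
    for i in range(1,n):
        if s[i,4]>200:
            Q=P[(l==i).ravel()]; print(s[i], Q[:,2].mean(), cv2.minAreaRect(Q[:,:2].astype(np.float32)))
E
```

```text
[  52   34   27  106 2669] 63.88701009357974 ((566.0060424804688, -14.326164245605469), (29.860456466674805, 123.0736312866211), 13.9683837890625)
[ 121   43   19   97 1350] 61.90972024790178 ((640.4762573242188, -1.5202789306640625), (16.365177154541016, 114.33296966552734), 13.756043434143066)
[ 185   43   27   97 1694] 63.72474756230227 ((717.8936157226562, 18.085643768310547), (20.80723762512207, 114.95040893554688), 13.97481632232666)
```

View pics/w2.png

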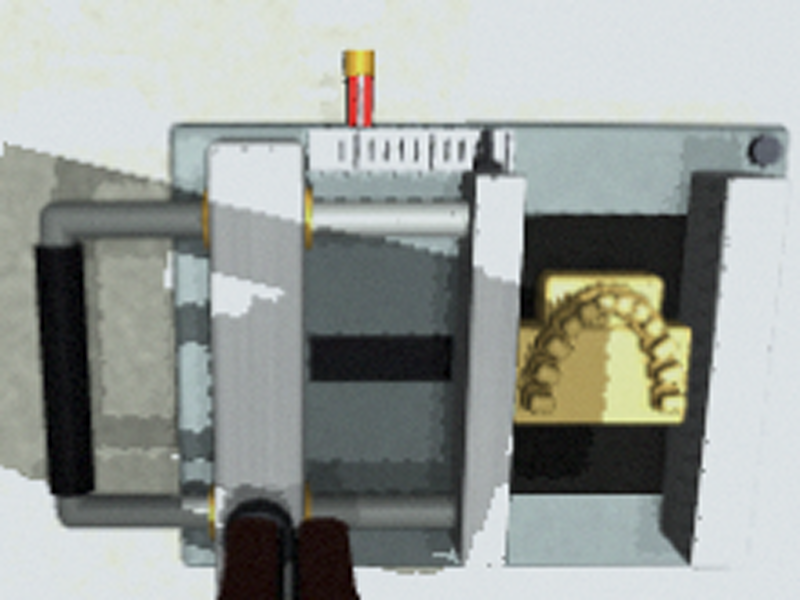

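```bash
cat >> h.py <<'E'
C=np.array([637,-9.8]); YAW=np.radians(13.9); A=np.array([[np.cos(YAW),-np.sin(YAW)],[np.sin(YAW),np.cos(YAW)]])
own=lambda p:A.T@(np.asarray(p)[:2]-C)
world=lambda q:C+A@np.asarray(q)
E
python3 - <<'E'
from h import *
np.set_printoptions(suppress=True)
im=shot("wrist")
for px in ((309.2,115.8),(274.3,114.4),(190,181)): print(own(atz(im,px,36 if px[0]>200 else 46)).round(1))
prev=ctrl.get_obs()["ee_pos"]; print(prev)
def P(t,r,m): return world(np.array([-70,-50])+r*np.array([-np.sin(t),-np.cos(t)])+(8+13.5*np.cos(t)+10*np.sin(t)+m)*np.array([np.cos(t),-np.sin(t)]))
w=P(0,55,15); print("start",w.round(1),(w-prev[:2]).round(1)); p=w
for t in np.r_[np.linspace(0,1.4,15),1.45]:
    q=P(t,55,0); print(round(t,2),q.round(1),(q-p).round(1)); p=q
E
```

```text
[ 6. 77.]
[-35.4  78.5]
[-137.5    0.3]
[576.84679107 -13.09148925 242.81416074]
start [ 629.7 -119.8] [  52.9 -106.7]
0.0 [ 615.1 -123.4] [-14.6  -3.6]
0.1 [ 611.1 -126.4] [-4.1 -3. ]
0.2 [ 606.6 -129.1] [-4.5 -2.7]
0.3 [ 601.7 -131.4] [-4.9 -2.3]
0.4 [ 596.5 -133.3] [-5.3 -1.9]
0.5 [ 590.9 -134.6] [-5.6 -1.3]
0.6 [ 585.  -135.3] [-5.8 -0.7]
0.7 [ 579.  -135.4] [-6.  -0.1]
0.8 [ 572.8 -134.8] [-6.2  0.6]
0.9 [ 566.6 -133.5] [-6.2  1.3]
1.0 [ 560.5 -131.4] [-6.1  2.1]
1.1 [ 554.5 -128.6] [-6.   2.8]
1.2 [ 548.9 -125. ] [-5.7  3.6]
1.3 [ 543.6 -120.7] [-5.3  4.3]
1.4 [ 538.8 -115.7] [-4.8  5. ]
1.45 [ 536.6 -113. ] [-2.2  2.7]
```

play_rows([
  [13.3,-26.7,0],
  [13.3,-26.7,0],
  [13.3,-26.7,0],
  [13,-26.6,0],
  [0,0,-40],
  [0,0,-40],
  [0,0,-40],
  [0,0,-40],
], yaw=[0,0,0,0,0,0,0,0])

```text
t: 3.97
ee_pos: [630.1, -120.5, 81.4]
orientation: [1.94, 2.469, 0.001]
ft_force: [0.5, -0.5, 0.2]
width: 0.3
grasp_force: 0.0
```

play_rows([
  [0,0,-10],
  [0,0,0],
  [0,0,0],
], yaw=[0,0,0])

```text
t: 4.22
ee_pos: [630.7, -120.5, 73.6]
orientation: [1.94, 2.47, 0.0]
ft_force: [0.5, -0.7, 0.6]
width: 0.3
grasp_force: 0.0
```

```bash
python3 - <<'E'
from h import *
print(ctrl.get_obs()["ee_pos"],ctrl.get_obs()["ft_force"])
for n in ("side",):
    im=shot(n); marks(im,["lever_tip"])
    cv2.imwrite("pics/s3.png",cv2.resize(cv2.cvtColor(im["pixels"][110:260,200:400],cv2.COLOR_RGB2BGR),(640,480),interpolation=cv2.INTER_CUBIC))
E
```

```text
[ 630.66298006 -120.45424382   73.57178848] [ 0.45815155 -0.70022281  0.59377822]
lever_tip 0.52 [327. 151.] atz [ 586.  -138.9   88. ] dep [ 623.5 -213.4    2.7]
```

View pics/s3.png

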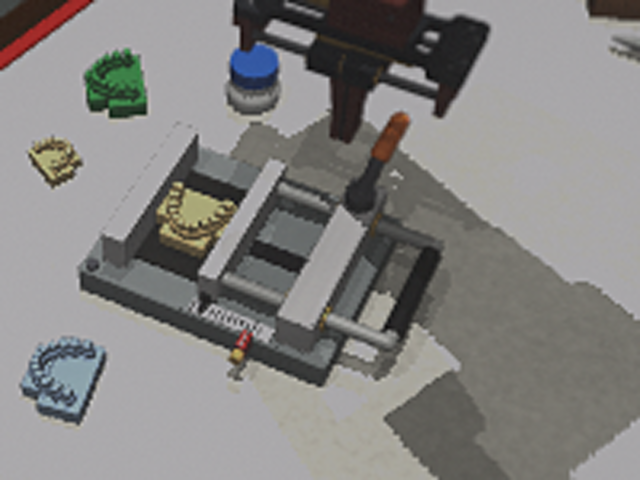

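Fingers (≈(345,125) in the crop) are on the far, +x side of the orange grip (390,135), clear of it. Now I'll sweep.

play_rows([
  [-7.5,-2,0],
  [-7.5,-2,0],
  [-4,-3,0],
  [-4.5,-2.7,0],
  [-4.9,-2.3,0],
  [-5.3,-1.9,0],
], yaw=[0,0,0,0,0,0])

```text
t: 4.82
ee_pos: [596.6, -134.9, 73.2]
orientation: [1.941, 2.468, 0.002]
ft_force: [3.0, 1.5, -0.5]
width: 0.3
grasp_force: 1.4
```

play_rows([
  [-5.6,-1.3,0],
  [-5.8,-0.7,0],
  [-6,-0.1,0],
  [-6.2,0.6,0],
  [-6.2,1.3,0],
], yaw=[0,0,0,0,0])

```text
t: 5.23
ee_pos: [566.0, -134.9, 72.7]
orientation: [1.941, 2.47, -0.0]
ft_force: [2.8, 0.5, -0.2]
width: 0.5
grasp_force: 1.2
```

play_rows([
  [-6.1,2.1,0],
  [-6,2.8,0],
  [-5.7,3.6,0],
  [-5.3,4.3,0],
  [0,0,0],
], yaw=[0,0,0,0,0])

```text
t: 5.65
ee_pos: [541.6, -121.1, 72.4]
orientation: [-1.939, -2.469, 0.002]
ft_force: [0.5, -0.2, 0.2]
width: 0.6
grasp_force: 0.1
```

```bash
python3 - <<'E'
from h import *
for n in ("scene","side"):
    im=shot(n); marks(im,["lever_tip"])
    cv2.imwrite("pics/s4%s.png"%n,cv2.resize(cv2.cvtColor(im["pixels"][110:260,180:380],cv2.COLOR_RGB2BGR),(640,480),interpolation=cv2.INTER_CUBIC))
print(own(world([-70,-50])), [world(np.array([-70,-50])-65*np.array([np.sin(t),np.cos(t)])).round(1) for t in (1.1,1.2,1.3,1.4)])
E
```

```text
lever_tip 0.7 [253. 155.] atz [576.3  13.1  88. ] dep [510.4 -37.5  39.4]
lever_tip 0.44 [233. 132.] atz [515.7 -96.2  88. ] dep [ 386.  -205.9   -0.6]
lever_tip 0.57 [340. 170.] atz [ 527.  -107.6   88. ] dep [ 524.5 -102.    94.8]
[-70. -50.] [array([ 531.9, -117.7]), array([ 527.9, -112.6]), array([ 524.4, -107.1]), array([ 521.5, -101.3])]
```

play_rows([
  [-4.8,5,0],
  [-2.2,2.7,0],
  [-1.5,2.5,0],
  [0,0,0],
], yaw=[0,0,0,0])

```text
t: 6.18
ee_pos: [537.5, -114.3, 73.3]
orientation: [1.934, 2.466, -0.0]
ft_force: [7.3, -17.0, -7.2]
width: 0.4
grasp_force: 8.9
```

play_rows([
  [4,-15,0],
  [4,-15,0],
  [0,0,30],
  [0,0,40],
  [0,0,40],
  [-19,20,0],
  [-19,40,0],
  [0,37,0],
], yaw=[0,0,0,0,0,0,0,0], gripper=0.61)

```text
t: 6.85
ee_pos: [502.8, -47.3, 182.9]
orientation: [-1.944, -2.465, 0.002]
ft_force: [0.1, 0.6, -0.5]
width: 34.4
grasp_force: 0.0
```

play_rows([
  [0,0,0],
  [0,0,0],
], yaw=[0,0])

```text
t: 7.02
ee_pos: [505.6, -46.1, 182.8]
orientation: [-1.938, -2.472, 0.0]
ft_force: [-0.2, -0.3, -0.7]
width: 34.4
grasp_force: 0.0
```

```bash
python3 - <<'E'
from h import *
np.set_printoptions(suppress=True)
im=shot("wrist"); save(im,"pics/w5.png"); marks(im,["handle","lever_tip","pointer","mark"])
for m in models.landmark_of(im,"handle")[:1]: print(own(atz(im,m["location"],46)))
im=shot("side"); marks(im,["lever_tip","handle"])
o=ctrl.get_obs(); print(o["ee_pos"],o["width"],o["qpos"]); M=R.from_rotvec(o["orientation"]).as_matrix(); print(np.degrees(np.arctan2(M[1,1],M[0,1])))
E
```

```text
handle 0.6 [254. 178.] atz [503.5 -41.   46. ] dep [503.  -39.3  54. ]
lever_tip 0.64 [259. 254.] atz [ 523.6 -100.8   88. ] dep [522.4 -96.6  96.6]
pointer 0.91 [396. 101.] atz [623.   67.8  36. ] dep [626.9  69.1  27.1]
mark 0.74 [352.  98.] atz [578.2  59.   36. ] dep [578.5  59.2  34.9]
[-137.13358152    1.75093344]
lever_tip 0.65 [341. 172.] atz [ 523.2 -104.6   88. ] dep [520.2 -97.4  96.7]
handle 0.56 [328. 202.] atz [508.5 -39.6  46. ] dep [506.1 -34.3  53.6]
[506.04978073 -47.74190415 182.51905551] 34.11651198389551 [-0.11747541  0.30828151  1.91736029 -0.00000443  0.91625252 -0.35502706]
13.610862037687875
```

View pics/w5.png

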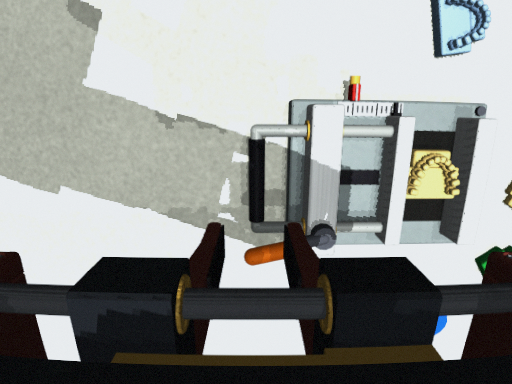

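play_rows([
  [-1.5,5,-30],
  [0,0,-40],
  [0,0,-35],
  [0,0,-25],
  [0,0,-13],
  [0,0,-10],
  [0,0,0],
], yaw=[0,0,0,0,0,0,0])

```text
t: 8.05
ee_pos: [503.4, -42.2, 27.9]
orientation: [-1.94, -2.468, 0.003]
ft_force: [0.2, -0.4, 0.1]
width: 34.2
grasp_force: 0.0
```

```bash
python3 - <<'E'
from h import *
im=shot("wrist"); cv2.imwrite("pics/w6.png",cv2.cvtColor(im["pixels"],cv2.COLOR_RGB2BGR)); o=ctrl.get_obs(); print(o["ee_pos"],o["ft_force"],own(o["ee_pos"]))
marks(im,["pointer","mark","handle"])
E
```

```text
[504.17353969 -42.23194019  29.07411714] [ 0.48664011  0.7310164  -0.42629011] [-136.72789572    0.42642167]
mark 0.62 [450.  99.] atz [580.3  58.   36. ] dep [580.9  58.2  35. ]
handle 0.9 [257. 255.] atz [504.9 -42.8  46. ] dep [503.8 -38.7  54.4]
```

View pics/w6.png

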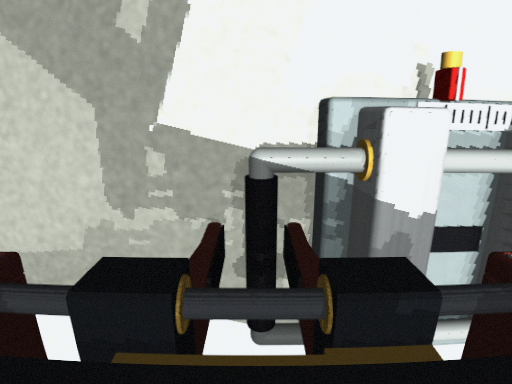

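play_rows([
  [0,0,0],
  [0,0,0],
  [0,0,0],
  [0,0,0],
  [0,0,0],
  [0,0,0],
], yaw=[0,0,0,0,0,0], gripper=1)

```text
t: 8.75
ee_pos: [507.1, -41.8, 30.5]
orientation: [1.939, 2.467, 0.005]
ft_force: [5.6, 4.3, -2.3]
width: 15.3
grasp_force: 30.0
```

```bash
python3 - <<'E'
from h import *
o=ctrl.get_obs(); print(o["ee_pos"],o["ft_force"],own(o["ee_pos"]))
for n in ("scene","side"):
  im=shot(n); q={}
  for k in ("pointer","mark"):
    for m in models.landmark_of(im,k)[:2]: print(n,k,m["conf"],np.round(m["location"],1),own(atz(im,m["location"],36)).round(1))
E
```

```text
[507.0623212  -41.79094212  30.53161273] [ 5.64318546  4.2697789  -2.29166215] [-133.8177678     0.16053944]
scene pointer 0.6 [260.7 191.4] [ 4.7 79.4]
scene pointer 0.44 [226.2 196.2] [51.3 16.6]
scene mark 0.61 [271.  181.9] [-39.8  86.4]
side pointer 0.68 [263.3 205.7] [ 5.1 75.1]
side pointer 0.6 [275.6 214.9] [-32.8  86.3]
side mark 0.59 [274.  210.7] [-24.2  77. ]
```

play_rows([
  [-3.4,-0.84,0],
  [-4.85,-1.2,0],
  [-4.85,-1.2,0],
  [-4.85,-1.2,0],
  [-4.85,-1.2,0],
  [-4.85,-1.2,0],
  [-4.85,-1.2,0],
  [0,0,0],
], yaw=[0,0,0,0,0,0,0,0])

```text
t: 9.72
ee_pos: [475.6, -49.7, 30.6]
orientation: [1.938, 2.465, 0.008]
ft_force: [9.7, 9.8, -7.7]
width: 15.2
grasp_force: 30.0
```

```bash
python3 - <<'E'
from h import *
o=ctrl.get_obs(); print(o["ee_pos"],o["ft_force"],own(o["ee_pos"]),o["width"])
im=shot("wrist"); np.save("w7.npy",im,allow_pickle=True)
for k in ("pointer","mark","handle"):
    for m in models.landmark_of(im,k)[:2]: print(k,m["conf"],np.round(m["location"],1),own(atz(im,m["location"],Z[k])).round(1))
cv2.imwrite("pics/w7.png",cv2.resize(cv2.cvtColor(im["pixels"][50:162,372:512],cv2.COLOR_RGB2BGR),(700,560),interpolation=cv2.INTER_CUBIC))
E
```

```text
[475.62730624 -49.65616178  30.59366393] [ 9.72203397  9.75443333 -7.69608665] [-1.66221701e+02  7.72132027e-02] 15.180218712203757
mark 0.92 [499.3  96.3] [-37.7  81.2]
handle 0.94 [250.4 247.4] [-168.7    2.3]
```

View pics/w7.png

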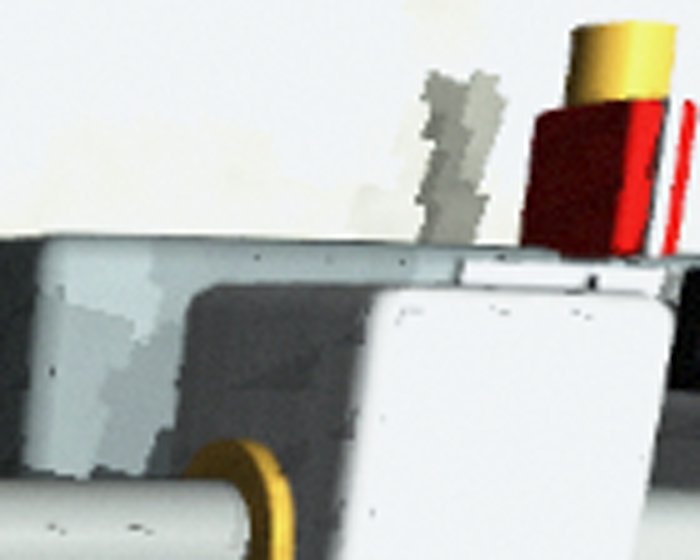

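```bash
python3 - <<'E'
from h import *
t=[]
w5=cv2.imread("pics/w5.png")[75:125,335:415]
t.append(cv2.resize(w5,(800,200*0+250),interpolation=cv2.INTER_CUBIC) if 0 else cv2.resize(w5,(400,250),interpolation=cv2.INTER_CUBIC))
w1=cv2.imread("pics/w1.png")[80:130,250:330]; t.append(cv2.resize(w1,(400,250),interpolation=cv2.INTER_CUBIC))
b=[]
for n,c in (("scene",(160,230)),("side",(185,240))):
    im=shot(n); np.save(n+"8.npy",im,allow_pickle=True)
    cv2.imwrite(f"pics/{n}8.png",cv2.cvtColor(im["pixels"],cv2.COLOR_RGB2BGR))
    for k in ("pointer","mark"):
        for m in models.landmark_of(im,k)[:2]: print(n,k,m["conf"],np.round(m["location"],1),own(atz(im,m["location"],36)).round(1))
    b.append(cv2.resize(cv2.imread(f"pics/{n}8.png")[c[0]:c[0]+50, c[1]:c[1]+60],(400,333),interpolation=cv2.INTER_CUBIC))
cv2.imwrite("pics/c8.png",cv2.vconcat([cv2.hconcat(t),cv2.hconcat(b)]))
E
```

```text
scene pointer 0.94 [267.4 186.3] [-19.9  85.5]
scene mark 0.73 [266.5 182.3] [-34.3  77.5]
scene mark 0.57 [271.4 179.5] [-49.5  83.5]
side pointer 0.82 [274.4 210.5] [-24.8  76. ]
side mark 0.47 [276.1 213.9] [-32.6  83.1]
```

View pics/c8.png

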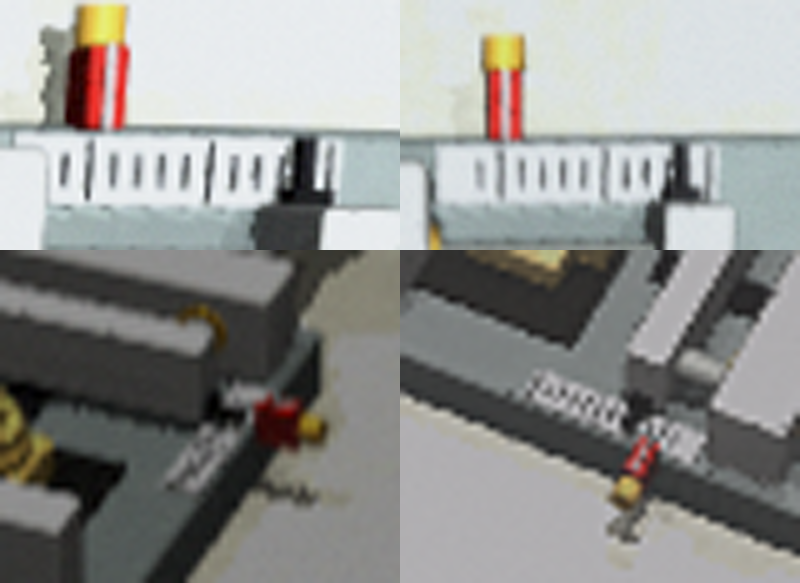

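play_rows([
  [-2.6,-0.65,0],
  [-2.6,-0.65,0],
  [-2.6,-0.65,0],
  [0,0,0],
  [0,0,0],
  [0,0,0],
], yaw=[0,0,0,0,0,0])

```text
t: 10.72
ee_pos: [468.7, -51.4, 30.6]
orientation: [1.938, 2.464, 0.009]
ft_force: [11.7, 10.2, -7.5]
width: 15.4
grasp_force: 30.0
```

```bash
python3 - <<'E'
from h import *
o=ctrl.get_obs(); print(o["ee_pos"],o["ft_force"],own(o["ee_pos"]),o["width"])
# initial pull from w1/w5 hand-read pixels
im=shot("wrist"); he=np.array(im["hand_eye"])
for nm,pos,pp,mm in (("w1",(578,-16,243),(306.6,115.5),(271.8,107.5)),("w5",(505.8,-47,182.6),(395.4,103),(357.2,100.6))):
    a=np.radians(13.65); s,c=np.sin(a),np.cos(a); T=np.eye(4); T[:3,:3]=np.array([[-s,c,0],[c,s,0],[0,0,-1]]); T[:3,3]=pos; im["T"]=T@he
    print(nm,own(atz(im,pp,36)).round(1),own(atz(im,mm,36)).round(1))
b=[]
for n,c in (("scene",(166,245)),("side",(192,254))):
    im=shot(n); I=cv2.cvtColor(im["pixels"],cv2.COLOR_RGB2BGR); cv2.imwrite(f"pics/{n}9.png",I)
    for k in ("pointer","mark"):
        for m in models.landmark_of(im,k)[:1]: print(n,k,m["conf"],np.round(m["location"],1),own(atz(im,m["location"],36)).round(1))
    # mark own-frame lines (constant x) for reference, in px: project via search
    K=np.array([[im["fx"],0,im["cx"]],[0,im["fy"],im["cy"]],[0,0,1.]]); Ti=np.linalg.inv(np.array(im["T"]))
    z=cv2.resize(I[c[0]:c[0]+40,c[1]:c[1]+40],(400,400),interpolation=cv2.INTER_CUBIC); z=cv2.convertScaleAbs(z,alpha=1.5)
    pts=[]
    for q in ([-35,60],[-35,80],[-25,80]):
        p=Ti@np.r_[world(q),36,1]; u=cv2.projectPoints(np.array([[p[0],-p[1],-p[2]]]),np.zeros(3),np.zeros(3),K,np.array(im["dist_coeffs"],float))[0].ravel(); pts.append(u)
        z=cv2.circle(z,tuple(int(v) for v in (u-np.array([c[1],c[0]])+.5)*10),2,(0,255,0),-1)
    print(n,np.round(pts,2).tolist()); b.append(z)
cv2.imwrite("pics/c9.png",cv2.hconcat(b))
E
```

```text
[468.70339397 -51.39771461  30.59572517] [11.72150421 10.23064663 -7.54647934] [-1.73361227e+02  4.99770562e-02] 15.357923667878286
w1 [ 3.5 73.9] [-37.9  83.1]
w5 [ 4.5 75.1] [-34.5  76.9]
scene pointer 0.61 [267.6 183.1] [-32.2  81.1]
scene mark 0.49 [270.1 181.1] [-42.1  83.3]
scene [[259.59, 180.51], [267.63, 182.37], [265.99, 184.61]]
side pointer 0.64 [275.4 210.2] [-26.6  74.2]
side mark 0.58 [276.1 214.2] [-33.   83.9]
side [[281.09, 207.16], [277.57, 213.3], [273.76, 211.76]]
```

View pics/c9.png

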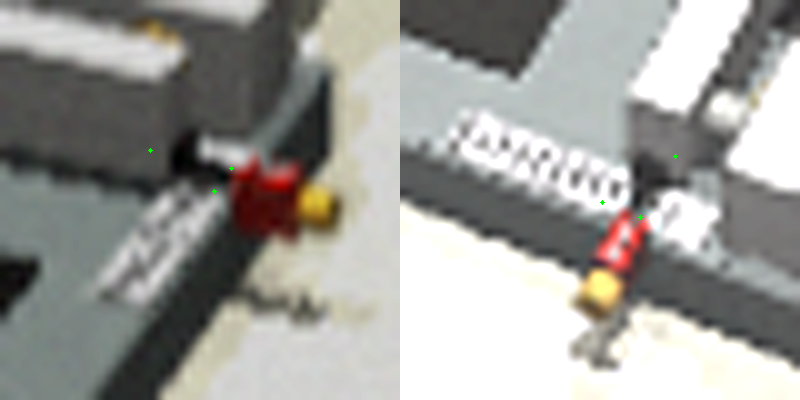

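```bash
python3 - <<'E'
import cv2,numpy as np
for n,r0,r1,m0,m1,p0,p1 in (("w5",92,116,348,362,389,404),("w1",96,120,265,278,300,316)):
    I=cv2.imread(f"pics/{n}.png").astype(int); print(n,"G of mark cols",m0,"gray of ptr cols",p0)
    for r in range(r0,r1): print(r,I[r,m0:m1,1].tolist(),"|",I[r,p0:p1].mean(1).astype(int).tolist())
E
```

```text
w5 G of mark cols 348 gray of ptr cols 389
92 [54, 6, 10, 3, 11, 39, 59, 68, 193, 198, 94, 43, 196, 234] | [235, 234, 235, 235, 235, 234, 234, 235, 234, 236, 236, 235, 235, 235, 234]
93 [42, 4, 10, 4, 16, 46, 54, 82, 196, 192, 72, 47, 205, 237] | [234, 235, 234, 233, 235, 235, 234, 236, 235, 234, 236, 235, 234, 234, 235]
94 [33, 5, 10, 8, 20, 43, 59, 97, 199, 189, 62, 62, 204, 236] | [233, 234, 235, 235, 234, 235, 234, 234, 234, 234, 236, 234, 234, 234, 233]
95 [30, 0, 0, 6, 23, 45, 60, 105, 203, 191, 64, 63, 202, 236] | [235, 234, 232, 233, 233, 234, 234, 234, 234, 234, 233, 235, 233, 233, 233]
96 [21, 7, 4, 13, 28, 50, 56, 126, 212, 191, 59, 69, 200, 236] | [232, 233, 233, 235, 234, 233, 235, 234, 234, 232, 232, 232, 233, 233, 234]
97 [8, 8, 3, 9, 26, 52, 53, 133, 217, 189, 47, 77, 203, 235] | [231, 233, 233, 234, 234, 235, 234, 234, 233, 232, 233, 231, 232, 233, 232]
98 [3, 4, 1, 9, 27, 54, 49, 130, 216, 178, 48, 94, 205, 236] | [232, 232, 233, 233, 235, 234, 234, 234, 233, 232, 232, 232, 233, 234, 234]
99 [27, 7, 6, 8, 24, 48, 47, 133, 213, 157, 43, 102, 197, 227] | [233, 234, 23
[... 5300 characters left out ...]
 214, 226, 202, 138, 216, 225, 213] | [226, 225, 205, 82, 113, 35, 53, 93, 202, 224, 212, 138, 175, 206, 183, 181]
116 [181, 176, 220, 225, 171, 142, 217, 225, 206, 146, 218, 225, 211] | [224, 225, 187, 55, 66, 36, 49, 87, 190, 211, 211, 137, 184, 200, 178, 179]
117 [198, 188, 219, 226, 165, 144, 216, 227, 216, 176, 222, 225, 224] | [224, 221, 148, 34, 59, 41, 46, 59, 114, 144, 180, 133, 198, 201, 173, 177]
118 [220, 213, 224, 228, 174, 145, 217, 226, 226, 207, 224, 226, 224] | [217, 213, 83, 23, 51, 48, 49, 50, 55, 78, 145, 120, 200, 202, 177, 180]
119 [221, 224, 220, 225, 196, 168, 215, 222, 223, 226, 222, 223, 220] | [177, 179, 69, 34, 57, 55, 58, 55, 57, 73, 131, 119, 188, 199, 177, 176]
```

```bash
python3 - <<'E'
from h import *
im=shot("wrist"); he=np.array(im["hand_eye"])
for nm,pos,pp,mm in (("w1",(578,-16,243),(305.8,110),(270.7,107)),("w5",(505.8,-47,182.6),(396.6,103.5),(356.1,100))):
  for a in (13.65,13.9):
    a=np.radians(a); s,c=np.sin(a),np.cos(a); T=np.eye(4); T[:3,:3]=np.array([[-s,c,0],[c,s,0],[0,0,-1]]); T[:3,3]=pos; im["T"]=T@he
    p,m=own(atz(im,pp,36)),own(atz(im,mm,36)); print(nm,p.round(1),m.round(1),(p-m)[0].round(2))
o=ctrl.get_obs(); print(own(o["ee_pos"]))
E
```

```text
w1 [ 2.3 80.3] [-39.2  83.7] 41.5
w1 [ 2.  80.5] [-39.5  83.8] 41.51
w5 [ 5.8 74.7] [-35.6  77.5] 41.4
w5 [ 5.4 75.3] [-36.   77.9] 41.41
[-1.73346626e+02  5.73160480e-02]
```

play_rows([
  [-1.1,-0.27,0],
  [-1.2,-0.3,0],
  [0,0,0],
  [0,0,0],
  [0,0,0],
  [0,0,0],
], yaw=[0,0,0,0,0,0])

```text
t: 11.62
ee_pos: [466.6, -51.9, 30.6]
orientation: [1.938, 2.464, 0.009]
ft_force: [11.7, 11.3, -7.7]
width: 15.6
grasp_force: 30.0
```

```bash
python3 - <<'E'
from h import *
o=ctrl.get_obs(); print(o["ft_force"],own(o["ee_pos"]),o["width"],o["grasp_force"])
I=np.mean([cv2.cvtColor(shot("side")["pixels"],cv2.COLOR_RGB2BGR).astype(float) for _ in range(4)],0).astype(np.uint8)
z=cv2.convertScaleAbs(cv2.resize(I[192:232,254:304],(800,600) if 0 else (750,600),interpolation=cv2.INTER_CUBIC),alpha=1.4)
cv2.imwrite("pics/c10.png",z)
E
```

```text
[11.66870817 11.25725491 -7.65222953] [-1.75490258e+02  3.48715680e-02] 15.622412710943365 30.01235157251358
```

View pics/c10.png

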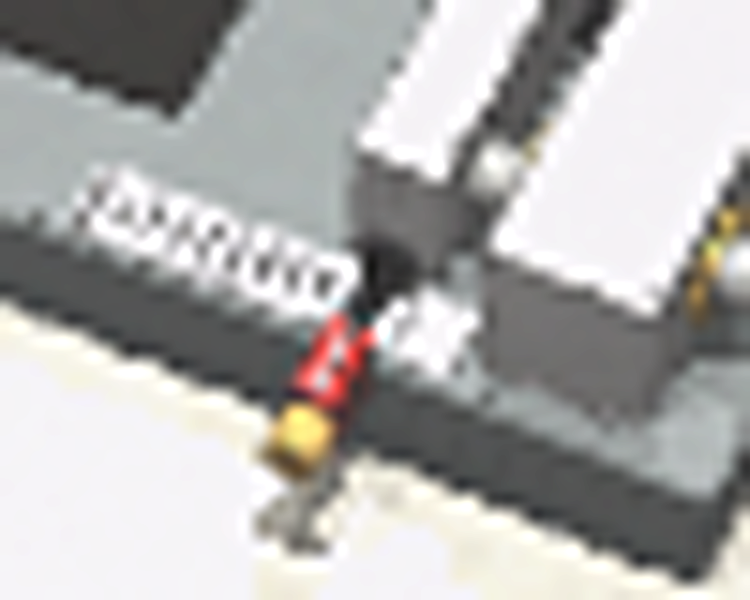

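The side view shows the pointer (383,270) in line with the rider's white line (325,375)→(345,340), so they are level, and the grip is holding.

```bash
python3 -c "
from h import *
print(ticket.close_job())"
```

```text
the job is handed in; nothing more can be done
None
```

The job is handed in: the lever is pushed to its stop and the slide is drawn out about 41.7 mm, with the pointer level with the red rider as far as the side view shows. The gripper still holds the hand grip, and I saw nothing else disturbed.

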